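# Knock a stuck watch-case blank out of its nest

### The job

A watch-case blank is stuck in the inclined nest of the ejection fixture. Take the knockout rod from its wooden rest, push it up through the hole in the back of the nest, gently and by feel, so that the blank drops into the cork-lined catch tray and the rod's collar comes up against the depth stop; hold it seated there with a light push of about 10 N for a second, then draw the rod out and lay it back on its rest as it lay. Never force the rod or the gripper against the fixture (keep well under 25 N), do not let the blank fall on the bench, and leave the other things where they are.

Things in the scene. Friction and masses are not known exactly. Their poses are not given: they have to be found in the camera images.
- nest: Aluminium nest block on a grey fixture, 70 x 64 mm across, 50 mm thick along its bore. Origin: centre of the knockout hole's mouth on its flat back face, which looks down and to the right (-y), 140 mm above the bench. z: bore axis, the way the rod is pushed, 35 degrees above level, roughly to the robot's left (+y); y level; x down along the face. Hole 10 mm wide, 3 mm lead-in chamfer, 40 mm long, then the pocket.
- pocket (a point): Centre of the mouth of the nest's round pocket, on the upper face, on the bore axis 50 mm from the hole's mouth. Pocket 40 mm wide, 10 mm deep. Two spring balls at its mouth's sides (y) reach 2 mm over the blank's rim: some 5 to 10 N of push snaps it past them. Once pushed fully out, it slides by itself down the face into the tray. Axes as nest.
- stop: Depth stop on the back of the nest. Its origin and axes are those of nest and do not tell the setting: a dark square steel stop block, 30 x 30 mm, with a 13 mm hole on the bore axis, stands 2 to 16 mm out of the back face, clamped at another height each time; only touch tells where. The rod's collar seats on it; the rod's tip then stands 8 to 22 mm out of the pocket's mouth.
- blank_centre (a point): Centre of the steel watch-case blank, a round disc 38 mm across and 9 mm thick, about 70 g, with a shallow recess in its outer face. At the start it lies on the pocket's floor. Its z axis is vertical at the start, not the disc's axis.
- tray (a point): Centre of the cork floor of the catch tray on the fixture's other side, 85 x 94 mm inside, walls 37 mm high, floor 100 mm above the bench. x points level away from the nest, z up.
- rod_grip (a point): Centre of the knockout rod's handle, on the rod's axis. Dark square handle 16 x 16 x 90 mm, then a round collar 26 mm wide, 6 mm thick (45 to 51 mm from this point), then a round steel shank 8 mm wide, 74 mm long, all on one axis; 160 g. x points along the rod to the shank's tip, z up on the rest.
- rod_tip (a point): End of the knockout rod's shank, on its axis, 125 mm from the centre of the handle; axes as rod_grip.
- rest: Fixed wooden rest of the rod: base 150 x 60 x 10 mm, a notched post under the handle (34 mm behind the origin, notch 24 mm wide) and one under the shank (76 mm ahead, notch 16 mm wide). Origin on the bench; x along the lying rod to its tip, z up. The lying rod's axis is 45 mm above the bench, cheeks reach 8 mm higher. Between the posts the handle is free for fingers from above.
- cell_tray: Bystander: shallow blue plastic tray with square cells, 110 x 110 x 14 mm, loose; origin under its centre.
- bottle: Bystander: clear plastic bottle, 60 mm wide, 150 mm tall, loose; origin under its centre.
- loupe: Bystander: brass eye loupe, up to 36 mm wide, 34 mm tall, loose; origin under its centre.
- fixture: The whole grey fixture with nest and tray, bolted down, 200 mm tall, base plate 180 x 110 x 12 mm (from 25 mm before the origin to 155 mm beyond it); the space below and before the nest's back face is free above it. Origin on the bench straight below the mouth of the knockout hole; x points level from the nest to the tray, roughly to +y, z up.
- blank: The blank itself (see blank_centre, the same point).
- rod: The knockout rod itself (origin and axes as rod_grip).
Things that resemble listed ones, but are neither listed nor needed, are in the scene too. Leave any turquoise or yellow look-alike of the rod alone.

How it is judged:
By the outcome, as a careful person would: the job done as asked, in the order asked, and still so for the second after the job is handed in, with the robot touching nothing.
It also fails if it takes over 72 s, if anything falls off the work surface, if the arm or the gripper's body presses on something with over 40 N, if the wrist force passes 120 N, or if a joint passes its speed limit or range.

### The arm

A 6-joint arm with a two-finger parallel gripper is mounted at the origin on the work surface. World frame = base frame: x ahead of the robot, y to its left, z up, the work surface at z = 0. Lengths are in m, angles in rad, forces in N, time in s.
With the tool pointing down it reaches from about 0.375 to 0.9 m from the base axis. Payload 3.1 kg.
Tool frame: the origin (TCP) lies at the very end of the fingers, on their centre line; the grasp point (between the pads) lies 19 mm behind it (grip_depth is the distance from the TCP to the grasp point, in m); z points along the fingers, y is the line along which they close (so a half turn about z gives the same grasp; the last joint's range is limited). The gripper opens to 85 mm and grips with 20 to 120 N. Pads are 22 mm wide; open, the fingers measure 114 mm over their backs; the gripper's body (76 mm by 85 mm) begins 54 mm behind the grasp point. The pads swing forward as they close: fully open they stand 13 mm farther back than shut.
Start: joints at [1.028, 0.527, 1.433, -0, 1.181, -0.178], TCP at [0.223, 0.584, 0.231] pointing down, gripper open.
Joint ranges: [-3.08, 3.08], [-0.75, 2.2], [0.22, 2.44], [-1.43, 4.57], [0, 2.65], [-2.85, 2.85]. Speed limits (rad/s): [2.79, 2.79, 3.14, 3.14, 3.14, 3.14].

### API

Orientations are given as a unit quaternion [x, y, z, w].
In Python, from station import * gives the robot as it stands.
- The arm moves only by the tool apply_moves, never from a script. Its argument "plan" is a list of rows, each a list of 7 numbers: the shift along the tool's x, y, z in m, then the turn, a rotation vector about the tool's x, y, z in rad, then the gripper command: -1 is fully open, 1 is shut, values between are in proportion. In form: [[dx, dy, dz, wx, wy, wz, jaw], ...]. A call has 1 to 8 rows; each row shifts and turns the commanded pose from where the row before left it, along the tool's axes as they then stand; what a row does not reach is not made up. A row lasts 1/8 s, in which the tool goes at most 62.5 mm and 10.7 degrees, less where a joint would pass 70% of its speed; a pose out of reach is approached as far as the arm can. A call is refused whole if a number of a shift passes 0.0625 or a number of a turn 0.188, either way. A call with a gripper value outside its range is refused whole. The fingers move at their own pace and stop on an object; "force" is the grip in N (left out, the last holds). Time passes only in rows, so rows that do not move let the fingers close. It gives the time, the measured TCP pose, the force, the opening and the grip force at its end, in the units of the state.
- sense(): the state, without advancing time (a new reading comes with each control period).
- snapshot(name): name is "side" or "top" or "wrist"; returns the picture (420x560x3 uint8, red, green, blue); there is no depth.
- calibration(name): a dict with "camera_matrix" (3x3 intrinsics, pixels), "R" (3x3) and "t" (3): a world point X has camera coordinates R X + t; the wrist camera has in their place "mount" (4x4, takes a point from camera to tool coordinates, whose origin is the TCP and whose axes are the flange's). Camera axes: x right, y down, z forward; pixel columns grow to the right and rows downward; lengths in m; the calibration is good to about 2 mm. The wrist camera is an equidistant fisheye: a pixel r from the principal point sees the ray r / f radians off the axis. A picture is of the moment at which its call begins: read the wrist's pose just before it. calibration takes no time and is no camera call.
- sign_off(): hands the job in; it is judged then, once.
The state is a dict: "t": time; "q": joint angles; "qd": joint speeds; "tau": joint torques, N m; "tcp_pos": TCP position; "tool_rot": TCP orientation; "force": force on the tool from outside, world axes, zero at the start; "ft_torque": the same for the moment, N m; "finger_gap": opening from 0.0 (shut) to 1.0 (fully open); "gripper_force": force on a finger pad.
Only numpy, scipy, OpenCV 4.12 (cv2) and the standard library are available. Lean on these libraries where they do the work, as an engineer would, in place of code of your own. Each camera call takes 0.05 s, during which the arm holds its last target. There are 200 camera calls.

## Working session

There is one attempt and no reset: what is moved stays moved. The work goes in short steps, Python scripts to look and compute and a tool call to move; the robot and the scene stay as the last step left them, time stands still between calls to the robot, and variables do not carry over. Pictures are saved under pics/ and viewed, at most 12 in all, crops included, and the job is handed in when it is done.

Besides the shell and the picture viewer there is one more tool, called in YAML: its name, and indented under it one key for each argument. apply_moves: Moves the arm, as the interface text tells. Its arguments: {"type":"object","properties":{"plan":{"type":"array"},"force":{"type":"number"}},"required":["plan"]}

```bash
mkdir -p pics; ls; python3 - <<'E'
from station import *
import cv2
s=sense();print(s)
for n in("side","top","wrist"):
    cv2.imwrite(f"pics/{n}0.png",snapshot(n)[:,:,::-1]); print(n,calibration(n))
E
```

```text
pics
{'t': 0.0, 'q': array([ 1.02746827e+00,  5.28459881e-01,  1.43394632e+00,  7.84857833e-06,
        1.18140832e+00, -1.78509928e-01]), 'qd': array([ 0.00089936, -0.00066596,  0.00067067,  0.00070566, -0.00145904,
       -0.00038829]), 'tau': array([ 1.73474182e-04, -4.42351019e+01, -1.78024828e+01, -3.01282789e-04,
        8.54195212e-03, -8.47853414e-06]), 'tcp_pos': array([0.22257363, 0.58323173, 0.2303235 ]), 'tool_rot': array([ 1.81400549e-01,  9.83408667e-01, -1.03807448e-03, -3.95702477e-04]), 'force': array([-0.20979577,  1.03408239, -0.52286015]), 'ft_torque': array([ 0.00654131, -0.04074406,  0.01319248]), 'gripper_force': 0.0, 'finger_gap': 0.9971614903524993}
side {'camera_matrix': array([[474.96854613,   0.        , 285.0278952 ],
       [  0.        , 474.96854613, 205.29400673],
       [  0.        ,   0.        ,   1.        ]]), 'R': array([[ 0.94174255, -0.33623734,  0.00808804],
       [-0.16734955, -0.48930553, -0.8559055 ],
       [ 0.29174491,  0.8046891 , -0.517069  ]]), 't': array([-0.5410114 ,  0.19845725,  0.94598183])}
top {'camera_matrix': array([[396.8
[... 208 characters left out ...]
      [-9.79675088e-01,  2.90416449e-02, -1.98477464e-01],
       [ 1.98572573e-01,  3.99337270e-04, -9.80086105e-01]]), 't': array([0.05309387, 0.58886335, 0.96583461])}
wrist {'camera_matrix': array([[325.1922621 ,   0.        , 280.83647327],
       [  0.        , 325.1922621 , 205.08309902],
       [  0.        ,   0.        ,   1.        ]]), 'mount': array([[ 2.17466391e-04, -9.49616288e-01, -3.13414833e-01,
         8.08075766e-02],
       [ 9.99999959e-01,  2.64657639e-04, -1.08025592e-04,
        -6.66075440e-04],
       [ 1.85530492e-04, -3.13414797e-01,  9.49616307e-01,
        -1.42158399e-01],
       [ 0.00000000e+00,  0.00000000e+00,  0.00000000e+00,
         1.00000000e+00]])}
```

View pics/side0.png

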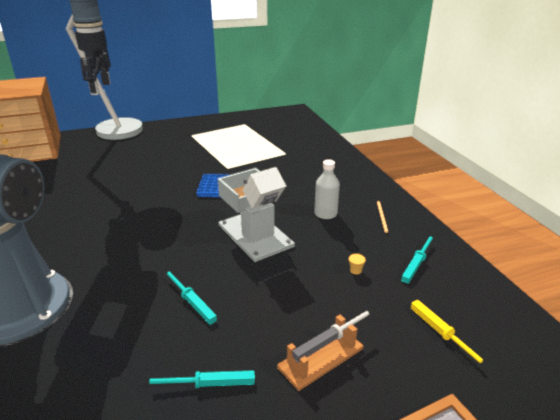

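View pics/top0.png

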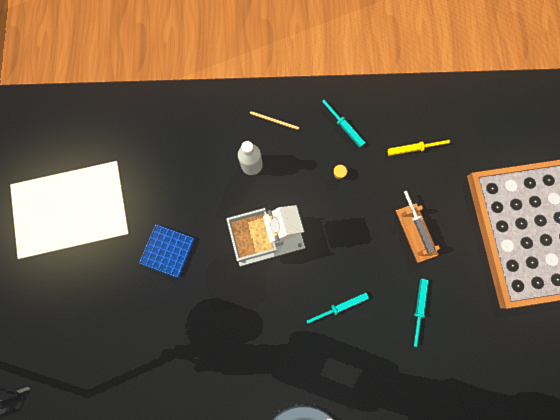

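The side view shows the rest at (320,350) with the rod's tip at (367,315), and the fixture at (255,210). The top view shows the rest at (418,233), the fixture at (265,233), the bottle at (250,158) and the loupe at (340,172). I'll enlarge these.

```bash
python3 - <<'E'
import cv2,numpy as np
a=cv2.imread("pics/side0.png");b=cv2.imread("pics/top0.png")
f=lambda i,x,y,w=100,h=75:cv2.resize(i[y:y+h,x:x+w],(400,300),interpolation=cv2.INTER_CUBIC)
cv2.imwrite("pics/crops.png",np.vstack([np.hstack([f(a,275,305,),f(a,210,162,100,75)]),np.hstack([f(b,380,185),f(b,220,195)])]))
cv2.imwrite("pics/fix.png",cv2.resize(a[160:265,210:310],(571,600),interpolation=cv2.INTER_CUBIC))
E
```

```text
(no output)
```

View pics/crops.png

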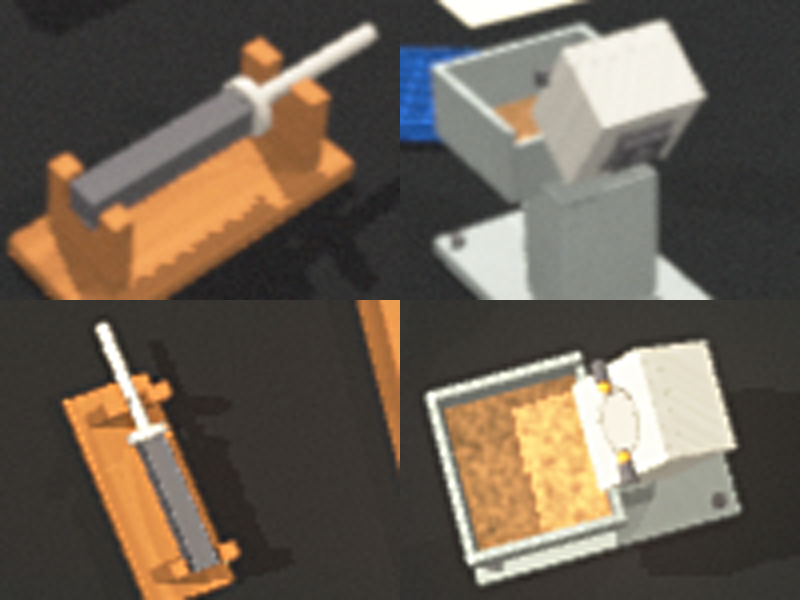

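View pics/fix.png

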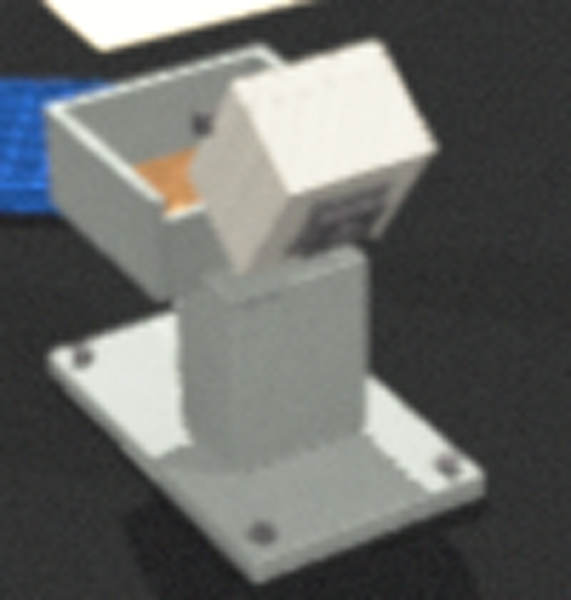

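```bash
cat > h.py <<'E'
import numpy as np
from scipy.optimize import least_squares
from scipy.spatial.transform import Rotation as R
from station import *
def proj(n,X):
    c=calibration(n);p=(c["R"]@np.asarray(X).T).T+c["t"];p=p@c["camera_matrix"].T
    return p[:,:2]/p[:,2:]
def fit(P,x0):  # P: list (cam, local xyz, pixel) -> x,y,yaw
    def res(v):
        c,s=np.cos(v[2]),np.sin(v[2]);M=np.array([[c,-s,0],[s,c,0],[0,0,1]])
        return np.array([proj(n,[M@np.array(l)+[v[0],v[1],0]])[0]-u for n,l,u in P]).ravel()
    r=least_squares(res,x0,loss='soft_l1');return r.x,res(r.x).reshape(-1,2)
E
python3 - <<'E'
from h import *
a=lambda x,y:[275+x/4,305+y/4]; b=lambda x,y:[380+x/4,185+(y-300)/4]
rod=[("side",[.125,0,.045],a(372,30)),("side",[.051,0,.045],a(262,104)),("top",[.125,0,.045],b(103,326)),("top",[.051,0,.045],b(147,433)),
 ("top",[-.045,0,.053],b(205,571))]
print(fit(rod,[.5,-.3,1.6]))
f=lambda x,y:[210+x/5.71,160+y/5.714]; t=lambda x,y:[220+(x-400)/4,195+(y-300)/4]
s,c=np.sin(np.radians(35)),np.cos(np.radians(35))
N=lambda x,y,z:[z*c+x*s,y,.14+z*s-x*c]
P=[("side",N(-.035,.032,.05),f(240,88)),("side",N(-.035,-.032,.05),f(380,42)),("side",N(-.035,-.032,0),f(437,150)),("side",N(-.035,.032,0),f(290,195)),("side",N(.035,.032,0),f(242,275)),
("side",[-.025,.055,.012],f(258,568)),("side",[-.025,-.055,.012],f(485,472)),("side",[.155,.055,.012],f(48,355)),
("top",N(-.035,-.032,0),t(708,342)),("top",N(-.035,.032,0),t(737,450)),("top",[-.025,.055,.012],t(741,512)),("top",N(0,0,.05),t(618,422))]
print(fit(P,[.5,.1,1.6]))
E
```

```text
(array([ 0.51060009, -0.32858245,  0.28584787]), array([[-0.16950123,  0.78783311],
       [-3.06039693, -0.25636853],
       [ 0.22937632, -0.48604321],
       [-0.28139173, -0.97860944],
       [ 0.4016809 , -0.6111425 ]]))
(array([0.5398707 , 0.01137586, 1.8095023 ]), array([[-1.33633614, -1.39979733],
       [-0.44776334, -0.56697654],
       [-0.24890004, -0.38486486],
       [ 0.03182666, -0.35761099],
       [-0.37048444,  0.50585758],
       [-0.79385802, -1.15162321],
       [ 0.04680105,  0.12900288],
       [-0.15508353, -0.87225037],
       [ 0.31374478, -0.6804064 ],
       [ 0.70723202, -1.13429247],
       [ 0.83429145, -0.41978046],
       [ 0.87852801, -0.51974453]]))
```

```bash
cat >> h.py <<'E'
def down(yaw): # tool z down, tool x at yaw
    c,s=np.cos(yaw),np.sin(yaw);return np.array([[c,s,0],[s,-c,0],[0,0,-1.]])
def cur():
    s=sense();return s["tcp_pos"],R.from_quat(s["tool_rot"]).as_matrix()
def rows(p,M,p1,M1,n):  # shift first, then turn, per row
    w=R.from_matrix(M.T@M1).as_rotvec()/n;d=(np.array(p1)-p)/n
    for i in range(n):
        print([round(float(k),4) for k in np.r_[M.T@d,w]]); M=M@R.from_rotvec(w).as_matrix()
E
python3 - <<'E'
from h import *
p,M=cur()
# force yaw through decreasing direction: midpoint
rows(p,M,[.45,.12,.30],down(1.53),8);print();rows([.45,.12,.30],down(1.53),[.506,-.33,.20],down(.286),8)
E
```

```text
[-0.0472, -0.044, -0.0086, -0.0002, 0.0001, 0.1558]
[-0.0535, -0.0361, -0.0086, -0.0002, 0.0001, 0.1558]
[-0.0584, -0.0274, -0.0086, -0.0002, 0.0001, 0.1558]
[-0.062, -0.018, -0.0087, -0.0002, 0.0001, 0.1558]
[-0.064, -0.0081, -0.0087, -0.0002, 0.0001, 0.1558]
[-0.0645, 0.0019, -0.0087, -0.0002, 0.0001, 0.1558]
[-0.0634, 0.0119, -0.0087, -0.0002, 0.0001, 0.1558]
[-0.0608, 0.0216, -0.0087, -0.0002, 0.0001, 0.1558]

[-0.0559, 0.0093, 0.0125, 0.0, 0.0, 0.1555]
[-0.0538, 0.0178, 0.0125, 0.0, 0.0, 0.1555]
[-0.0504, 0.026, 0.0125, 0.0, 0.0, 0.1555]
[-0.0458, 0.0334, 0.0125, 0.0, 0.0, 0.1555]
[-0.04, 0.0401, 0.0125, 0.0, 0.0, 0.1555]
[-0.0333, 0.0458, 0.0125, 0.0, 0.0, 0.1555]
[-0.0258, 0.0505, 0.0125, 0.0, 0.0, 0.1555]
[-0.0177, 0.0538, 0.0125, 0.0, 0.0, 0.1555]
```

apply_moves:
  plan:
    - [-0.042, -0.04, -0.01, 0, 0, 0.155, 0]
    - [-0.046, -0.032, -0.01, 0, 0, 0.155, 0]
    - [-0.05, -0.024, -0.01, 0, 0, 0.155, 0]
    - [-0.053, -0.016, -0.01, 0, 0, 0.155, 0]
    - [-0.055, -0.007, -0.01, 0, 0, 0.155, 0]
    - [-0.056, 0.002, -0.01, 0, 0, 0.155, 0]
    - [-0.055, 0.01, -0.01, 0, 0, 0.155, 0]
    - [-0.053, 0.018, -0.01, 0, 0, 0.155, 0]

```text
t: 1.15
tcp_pos: [0.4191, 0.1789, 0.3116]
tool_rot: [0.721, 0.693, 0.0, -0.0]
force: [0.9, 0.6, -0.1]
finger_gap: 0.5
gripper_force: 0.0
```

```bash
python3 - <<'E'
from h import *
p,M=cur();print(p,M[:,0]);rows(p,M,[.506,-.33,.20],down(.286),9)
E
```

```text
[0.4190651  0.17894735 0.31160572] [3.91142788e-02 9.99234731e-01 1.56940475e-04]
[-0.0561, 0.0119, 0.0124, 0.0, -0.0, 0.1384]
[-0.054, 0.0195, 0.0124, 0.0, -0.0, 0.1384]
[-0.0508, 0.0268, 0.0124, 0.0, -0.0, 0.1384]
[-0.0466, 0.0335, 0.0124, 0.0, -0.0, 0.1384]
[-0.0415, 0.0396, 0.0124, 0.0, -0.0, 0.1384]
[-0.0356, 0.045, 0.0124, 0.0, -0.0, 0.1384]
[-0.0291, 0.0494, 0.0124, 0.0, -0.0, 0.1384]
[-0.022, 0.053, 0.0124, 0.0, -0.0, 0.1384]
[-0.0145, 0.0555, 0.0124, 0.0, -0.0, 0.1384]
```

apply_moves:
  plan:
    - [-0.056, 0.012, 0.005, 0, 0, 0.14, 0]
    - [-0.054, 0.02, 0.005, 0, 0, 0.14, 0]
    - [-0.051, 0.027, 0.01, 0, 0, 0.14, 0]
    - [-0.047, 0.034, 0.012, 0, 0, 0.14, 0]
    - [-0.042, 0.04, 0.015, 0, 0, 0.14, 0]
    - [-0.036, 0.045, 0.018, 0, 0, 0.14, 0]
    - [-0.029, 0.05, 0.02, 0, 0, 0.14, 0]
    - [-0.022, 0.053, 0.02, 0, 0, 0.14, 0]

```text
t: 2.15
tcp_pos: [0.4971, -0.2759, 0.2055]
tool_rot: [0.979, 0.204, 0.0, -0.0]
force: [0.7, 0.4, -0.5]
finger_gap: 0.503
gripper_force: 0.0
```

```bash
python3 - <<'E'
from h import *
p,M=cur();print(p,M[:,0]);rows(p,M,[.506,-.33,.18],down(.286),2)
E
```

```text
[ 0.49707221 -0.27592021  0.20548444] [9.16420959e-01 4.00215691e-01 1.62933515e-04]
[-0.0067, 0.0266, 0.0127, -0.0001, -0.0001, 0.0629]
[-0.005, 0.0269, 0.0127, -0.0001, -0.0001, 0.0629]
```

apply_moves:
  plan:
    - [-0.007, 0.027, 0.013, 0, 0, 0.063, 0]
    - [-0.005, 0.027, 0.013, 0, 0, 0.063, 0]
    - [0, 0, 0, 0, 0, 0, 0]

```text
t: 2.52
tcp_pos: [0.5058, -0.3301, 0.1788]
tool_rot: [0.99, 0.144, -0.001, -0.001]
force: [-0.5, 0.7, 0.5]
finger_gap: 0.497
gripper_force: 0.0
```

```bash
cat >> h.py <<'E'
def wproj(X,p,M): # world pts -> wrist px
    c=calibration("wrist");T=c["mount"];K=c["camera_matrix"]
    q=((np.asarray(X)-p)@M-T[:3,3])@T[:3,:3]
    r=np.hypot(q[:,0],q[:,1]);th=np.arctan2(r,q[:,2])
    return K[:2,2]+K[0,0]*(th/r)[:,None]*q[:,:2]
E
python3 - <<'E'
from h import *
import cv2
p,M=cur();print(p,M[:,0]);im=snapshot("wrist")[:,:,::-1].copy()
cv2.imwrite("pics/w1raw.png",im)
c,s=np.cos(.2858),np.sin(.2858);g=lambda x,y,z:[.5106+c*x-s*y,-.3286+s*x+c*y,z]
pts=wproj([g(.125,0,.045),g(.051,0,.045),g(-.045,0,.053),g(-.045,.008,.053),g(-.045,-.008,.053),g(.045,.008,.053),g(.045,-.008,.053)],p,M);print(pts)
im=cv2.resize(im,None,fx=1.4,fy=1.4)
for u in pts*1.4: cv2.circle(im,tuple(int(k) for k in u),3,(0,0,255),1)
cv2.imwrite("pics/w1.png",im)
E
```

```text
[ 0.50576206 -0.33013478  0.17877728] [ 0.95862965  0.2846545  -0.00100425]
[[280.94671358  42.67022348]
 [280.67572746 129.18628338]
 [280.35138311 238.00861002]
 [271.46921737 237.9715809 ]
 [289.23410332 238.02929603]
 [270.91957709 137.21198704]
 [290.36255102 137.27101611]]
```

View pics/w1.png

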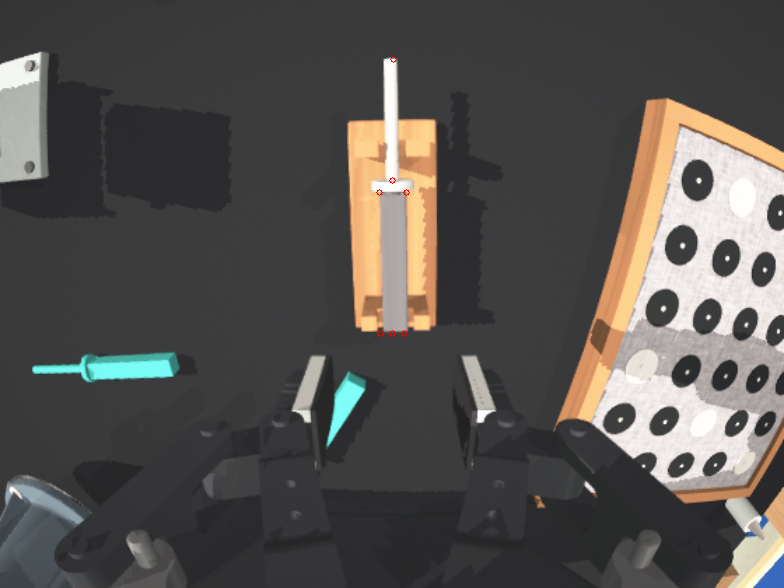

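The wrist view confirms the pose, with the overlay on the rod within about 2 mm. The tip is at (390,58) and the rear end at (396,332), so the rod is turned about 0.025 rad more than fitted. I'm descending now.

apply_moves:
  plan:
    - [0, 0.001, 0.045, 0, 0, -0.024, 0]
    - [0, 0, 0.045, 0, 0, 0, 0]
    - [0, 0, 0.04, 0, 0, 0, 0]
    - [0, 0, 0.022, 0, 0, 0, 0]
    - [0, 0, 0, 0, 0, 0, 0]

```text
t: 3.2
tcp_pos: [0.5056, -0.3273, 0.0272]
tool_rot: [0.988, 0.158, -0.001, -0.002]
force: [-0.5, 0.5, -0.7]
finger_gap: 0.498
gripper_force: 0.0
```

```bash
python3 - <<'E'
from h import *
p,M=cur();print(p,M);rows(p,M,[.5062,-.3313,.0265],down(.312),1)
E
```

```text
[ 0.5055757  -0.32733732  0.02721611] [[ 0.9503607   0.31113512 -0.00307771]
 [ 0.31114428 -0.95035745  0.0031544 ]
 [-0.00194348 -0.00395542 -0.99999029]]
[-0.0006, 0.004, 0.0007, -0.004, 0.002, 0.0044]
```

apply_moves:
  plan:
    - [0, 0.004, 0.001, -0.004, 0.002, 0.004, 0]
    - [0, 0, 0, 0, 0, 0, 0.2]
    - [0, 0, 0, 0, 0, 0, 0.5]
    - [0, 0, 0, 0, 0, 0, 1]
    - [0, 0, 0, 0, 0, 0, 1]
    - [0, 0, 0, 0, 0, 0, 1]
  force: 80

```text
t: 3.95
tcp_pos: [0.508, -0.3335, 0.0285]
tool_rot: [0.988, 0.155, 0.002, 0.002]
force: [-0.7, 1.1, 5.3]
finger_gap: 0.176
gripper_force: 78.5
```

```bash
python3 - <<'E'
from h import *
p,M=cur();s=sense();print(p,M,s["force"],s["ft_torque"],s["finger_gap"],s["gripper_force"])
E
```

```text
[ 0.50798892 -0.33349908  0.02849006] [[ 0.95215906  0.30557831  0.0038765 ]
 [ 0.30559223 -0.95215521 -0.00372099]
 [ 0.00255397  0.0047276  -0.99998556]] [-0.65490398  1.10441686  5.31387022] [ 0.26181009  0.16620002 -0.00169202] 0.1759272879536195 78.50085496902466
```

apply_moves:
  plan:
    - [0, 0, -0.01, 0, 0, 0, 1]
    - [0, 0, -0.03, 0, 0, 0, 1]
    - [0, 0, -0.045, 0, 0, 0, 1]
    - [0, 0, -0.045, 0, 0, 0, 1]
    - [0, 0, -0.03, 0, 0, 0, 1]
    - [0, 0, 0, 0, 0, 0, 1]
    - [0, 0, 0, 0, 0, 0, 1]

```text
t: 4.82
tcp_pos: [0.5064, -0.3321, 0.186]
tool_rot: [0.988, 0.155, 0.0, 0.001]
force: [-2.1, 0.2, -1.8]
finger_gap: 0.168
gripper_force: 77.9
```

```bash
cat >> h.py <<'E'
m=np.array([.5399,.0114,.14]);fy=1.8095
def setbore(m_,yaw):
    global m,hh,a,MT
    m=np.array(m_);hh=np.array([np.cos(yaw),np.sin(yaw),0]);up=np.array([0,0,1.]);t=np.radians(35)
    a=np.cos(t)*hh+np.sin(t)*up;zt=np.sin(t)*hh-np.cos(t)*up
    MT=np.c_[a,np.cross(zt,a),zt]
setbore(m,fy)
tipT=np.array([.129,0,-.0165])
def tcp_for(d,off=0): return m-d*a+off-MT@tipT  # tip d before mouth
E
python3 - <<'E'
import h
from h import *
import cv2
s=sense();print(s["tcp_pos"],s["force"],s["ft_torque"],s["gripper_force"])
p,M=cur();print(M);im=snapshot("wrist")[:,:,::-1].copy()
pts=wproj([p+M@t for t in (tipT,tipT-[.074,0,0],tipT-[.17,0,.008])],p,M);print(pts)
for u in pts: cv2.circle(im,tuple(int(k) for k in u),3,(0,0,255),1)
cv2.imwrite("pics/w2.png",cv2.resize(im[60:360,150:420],(720,800)[:1]*1+(600,)) if 0 else cv2.resize(im[0:300,160:440],(640,600)[:1]+(600,)) )
Kt=calibration("top")
def tray(u,z):
    d=Kt["R"].T@np.linalg.inv(Kt["camera_matrix"])@[*u,1];o=-Kt["R"].T@Kt["t"];return o+d*(z-o[2])/d[2]
print("loupe",tray((340,172),.02),"bottle",tray((252,165),.05))
print(MT);t1=tcp_for(.03,-.08*hh+[0,0,.08]);print(t1, tcp_for(.03))
E
```

```text
[ 0.50638534 -0.33209238  0.18603774] [-2.08891076  0.18081131 -1.76377037] [-0.00845404  0.0773762   0.00020659] 77.92419075965881
[[ 9.52111506e-01  3.05748560e-01  1.22395931e-03]
 [ 3.05750119e-01 -9.52110768e-01 -1.39677052e-03]
 [ 7.38284263e-04  1.70410698e-03 -9.99998275e-01]]
[[280.15856653 -20.30105347]
 [280.13415782 164.33264685]
 [280.25133403 361.06113621]]
loupe [ 0.69525261 -0.12642777  0.02      ] bottle [0.71285509 0.11147453 0.05      ]
[[-1.93682976e-01  9.71645299e-01 -1.35618280e-01]
 [ 7.95925233e-01  2.36443256e-01  5.57312848e-01]
 [ 5.73576436e-01 -1.38777878e-17 -8.19152044e-01]]
[ 0.58737335 -0.18368807  0.11528534] [ 0.56845789 -0.10595645  0.03528534]
```

View pics/w2.png

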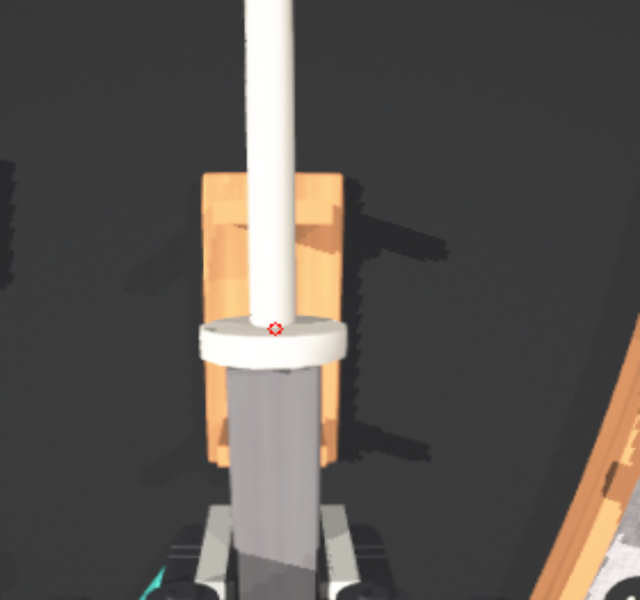

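```bash
sed -i 's/tipT=np.array(.*/tipT=np.array([.129,-.001,-.0165])/' h.py; python3 - <<'E'
from h import *
p,M=cur();t1=tcp_for(.03,-.08*hh+[0,0,.08]);rows(p,M,t1,MT,10)
E
```

```text
[0.0124, -0.0116, 0.007, 0.0457, 0.0491, -0.1448]
[0.0135, -0.0094, 0.0081, 0.0457, 0.0491, -0.1448]
[0.0143, -0.007, 0.0092, 0.0457, 0.0491, -0.1448]
[0.0146, -0.0045, 0.0102, 0.0457, 0.0491, -0.1448]
[0.0146, -0.0018, 0.011, 0.0457, 0.0491, -0.1448]
[0.0141, 0.0008, 0.0118, 0.0457, 0.0491, -0.1448]
[0.0132, 0.0033, 0.0123, 0.0457, 0.0491, -0.1448]
[0.0119, 0.0057, 0.0127, 0.0457, 0.0491, -0.1448]
[0.0103, 0.0079, 0.013, 0.0457, 0.0491, -0.1448]
[0.0084, 0.0098, 0.013, 0.0457, 0.0491, -0.1448]
```

apply_moves:
  plan:
    - [0.012, -0.012, 0.007, 0.046, 0.049, -0.145, 1]
    - [0.013, -0.009, 0.008, 0.046, 0.049, -0.145, 1]
    - [0.014, -0.007, 0.009, 0.046, 0.049, -0.145, 1]
    - [0.015, -0.005, 0.01, 0.046, 0.049, -0.145, 1]
    - [0.015, -0.002, 0.011, 0.046, 0.049, -0.145, 1]
    - [0.014, 0.001, 0.012, 0.046, 0.049, -0.145, 1]
    - [0.013, 0.003, 0.012, 0.046, 0.049, -0.145, 1]
    - [0.012, 0.006, 0.013, 0.046, 0.049, -0.145, 1]

```text
t: 5.88
tcp_pos: [0.5714, -0.2132, 0.129]
tool_rot: [0.708, 0.66, 0.154, -0.198]
force: [0.3, -0.6, -2.7]
finger_gap: 0.17
gripper_force: 77.8
```

```bash
python3 - <<'E'
from h import *
p,M=cur();t1=tcp_for(.03,-.06*hh+[0,0,.06]);print(p,sense()["q"]);rows(p,M,t1,MT,3)
E
```

```text
[ 0.57143616 -0.21323325  0.12903541] [-0.71117985  0.76841503  1.37680491  0.35152032  1.387422   -0.77598952]
[0.0093, 0.0041, 0.0176, 0.0292, 0.0323, -0.0949]
[0.0082, 0.0054, 0.0177, 0.0292, 0.0323, -0.0949]
[0.0071, 0.0067, 0.0178, 0.0292, 0.0323, -0.0949]
```

apply_moves:
  plan:
    - [0.009, 0.004, 0.018, 0.029, 0.032, -0.095, 1]
    - [0.008, 0.005, 0.018, 0.029, 0.032, -0.095, 1]
    - [0.007, 0.007, 0.018, 0.029, 0.032, -0.095, 1]
    - [0, 0, 0, 0, 0, 0, 1]
    - [0, 0, 0, 0, 0, 0, 1]

```text
t: 6.5
tcp_pos: [0.5839, -0.1652, 0.0958]
tool_rot: [0.592, 0.749, 0.185, -0.234]
force: [0.9, -0.6, -1.2]
finger_gap: 0.175
gripper_force: 78.0
```

```bash
python3 - <<'E'
from h import *
p,M=cur();t1=tcp_for(.03);print(p,sense()["force"]);rows(p,M,t1,MT,4)
E
```

```text
[ 0.58392687 -0.16516204  0.09575183] [ 0.94208898 -0.59983104 -1.18406871]
[0.004, -0.0001, 0.0211, 0.0007, 0.0012, -0.0011]
[0.0039, -0.0001, 0.0211, 0.0007, 0.0012, -0.0011]
[0.0039, -0.0, 0.0211, 0.0007, 0.0012, -0.0011]
[0.0039, -0.0, 0.0212, 0.0007, 0.0012, -0.0011]
```

apply_moves:
  plan:
    - [0.002, 0, 0.021, 0.001, 0.001, -0.001, 1]
    - [0.002, 0, 0.021, 0.001, 0.001, -0.001, 1]
    - [0.004, 0, 0.021, 0.001, 0.001, -0.001, 1]
    - [0.004, 0, 0.021, 0.001, 0.001, -0.001, 1]
    - [0, 0, 0, 0, 0, 0, 1]
    - [0, 0, 0, 0, 0, 0, 1]

```text
t: 7.25
tcp_pos: [0.5717, -0.11, 0.0352]
tool_rot: [0.589, 0.751, 0.186, -0.235]
force: [0.1, -0.3, -1.0]
finger_gap: 0.169
gripper_force: 78.0
```

```bash
python3 - <<'E'
from h import *
import cv2
p,M=cur();t1=tcp_for(.03);print(p,sense()["force"]);rows(p,M,t1,MT,1)
a1=snapshot("side")[:,:,::-1].copy();p,M=cur();w=snapshot("wrist")[:,:,::-1].copy()
tip=p+M@tipT
W=[tip,tip-.074*M[:,0]]+[m-k*a for k in(0,.02)]+[m+MT@np.array(v) for v in ([0,.032,-.035],[0,-.032,-.035])]
ws=wproj(W,p,M);ss=proj("side",W);print(ws,ss)
crop=lambda im,c,w,h,S,pts:(lambda o:[cv2.circle(o,(int((u[0]-c[0])*S),int((u[1]-c[1])*S)),3,col,1) for u,col in zip(pts,[(0,0,255)]*2+[(0,200,0)]*4)] and o)(cv2.resize(im[c[1]:c[1]+h,c[0]:c[0]+w],None,fx=S,fy=S,interpolation=cv2.INTER_CUBIC))
cv2.imwrite("pics/pre.png",np.hstack([crop(a1,(225,160),80,120,5,ss),crop(w,(200,0),160,240,2.5,ws)]))
E
```

```text
[ 0.57166862 -0.11001943  0.03520841] [ 0.06917663 -0.31160521 -1.02619599]
[0.0039, -0.0012, 0.0026, 0.0014, 0.003, 0.0015]
[[ 280.31167364  -19.62924954]
 [ 280.23043184  164.79572038]
 [ 277.95954612  -85.62587044]
 [ 277.75834438  -47.2832438 ]
 [ 375.87472006 -127.1108858 ]
 [ 179.27524302 -126.48025576]] [[276.49215688 209.96078142]
 [291.93156418 239.57097627]
 [268.9264945  197.39537728]
 [272.92664991 205.13776093]
 [286.29248044 185.85925977]
 [260.82984967 193.76143779]]
```

View pics/pre.png

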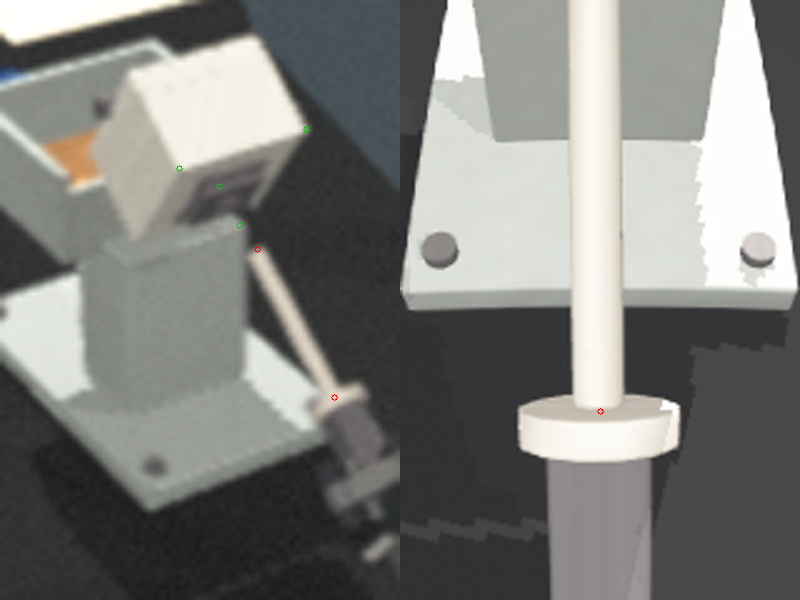

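The side view shows the tip at (257,249) in the crop, below the stop. In the wrist view the shank is at column 593 at the top and the pedestal's centre line at 598. I'll check the numbers.

```bash
python3 - <<'E'
from h import *
p=np.zeros(3);M=np.eye(3)
print(calibration("wrist")["mount"][:,3])
V=np.array([[.129,0,-.0165],[.129,-.001,-.0165],[.09,0,-.0165],[.09,-.001,-.0165],[.09,-.002,-.0165]])
print(wproj(V,p,M))
# fixture symmetric points: invert observed columns at plate edge & pedestal, in current tool frame
p,M=cur()
F=lambda x,y,z:np.array([.5399,.0114,0])+hh*x+np.array([-hh[1],hh[0],0])*y+[0,0,z]
L=[F(-.025,.055,.012),F(-.025,-.055,.012)]
print(wproj(L,p,M), [M.T@(F(x,0,z)-p) for x,z in((-.025,.012),(.0,.012),(0,.14))])
E
```

```text
[ 7.98233525e-02 -8.16748213e-04 -1.42381317e-01  1.00000000e+00]
[[282.92060059 -19.62520257]
 [280.31167364 -19.62924954]
 [282.89703298  75.25172615]
 [280.25243913  75.24881242]
 [277.60790465  75.25144333]]
[[197.69995952 118.83325605]
 [359.51436192 118.96991771]] [array([ 0.06929621, -0.00228364,  0.07657119]), array([ 0.08982034, -0.00227327,  0.09084563]), array([ 0.16290521, -0.00196991, -0.01423771])]
```

apply_moves:
  plan:
    - [0.002, 0, 0.0025, 0.001, 0.003, 0, 1]
    - [0, 0, 0, 0, 0, 0, 1]
    - [0, 0, 0, 0, 0, 0, 1]

```text
t: 7.72
tcp_pos: [0.5702, -0.1057, 0.0336]
tool_rot: [0.588, 0.75, 0.186, -0.237]
force: [1.2, 0.4, -1.4]
finger_gap: 0.169
gripper_force: 78.0
```

```bash
cat >> h.py <<'E'
def rep():
    s=sense();p=s["tcp_pos"];M=R.from_quat(s["tool_rot"]).as_matrix()
    tip=MT.T@(p+M@tipT-m)
    print("tip rel mouth (along,y,z) mm",np.round(tip*1e3,2),"rot",np.round(R.from_matrix(M.T@MT).as_rotvec(),4),"F tool",np.round(M.T@s["force"],2),"T",np.round(M.T@s["ft_torque"],3),"t",s["t"],"grip",round(s["gripper_force"],1))
E
python3 -c "
from h import *
rep()
p,M=cur();print(p)
for i in range(3):print(calibration('wrist')['mount'][:3,3],calibration('side')['t'])"
```

```text
tip rel mouth (along,y,z) mm [-31.17   0.52   1.02] rot [-0.0014 -0.002   0.0017] F tool [-0.7   1.22  1.17] T [ 0.031 -0.449 -0.049] t 7.725 grip 78.0
[ 0.57017313 -0.10574331  0.03359446]
[ 0.07982223 -0.00081608 -0.14238114] [-0.5410114   0.19845725  0.94598183]
[ 0.07982223 -0.00081608 -0.14238114] [-0.5410114   0.19845725  0.94598183]
[ 0.07982223 -0.00081608 -0.14238114] [-0.5410114   0.19845725  0.94598183]
```

apply_moves:
  plan:
    - [0.005, 0.0005, -0.001, 0, 0, 0, 1]
    - [0.005, 0, 0, 0, 0, 0, 1]
    - [0.003, 0, 0, 0, 0, 0, 1]
    - [0.002, 0, 0, 0, 0, 0, 1]
    - [0.001, 0, 0, 0, 0, 0, 1]
    - [0.001, 0, 0, 0, 0, 0, 1]
    - [0, 0, 0, 0, 0, 0, 1]

```text
t: 8.6
tcp_pos: [0.5674, -0.0926, 0.0441]
tool_rot: [0.588, 0.75, 0.186, -0.237]
force: [-0.2, -0.3, -2.3]
finger_gap: 0.174
gripper_force: 78.0
```

```bash
python3 -c "
from h import *
rep()"
```

```text
tip rel mouth (along,y,z) mm [-14.14   0.97   0.04] rot [-0.0014 -0.0021  0.0016] F tool [-1.53 -0.23  1.75] T [-0.003 -0.412 -0.006] t 8.6 grip 78.0
```

apply_moves:
  plan:
    - [0.0015, 0, 0, 0, 0, 0, 1]
    - [0.0015, 0, 0, 0, 0, 0, 1]
    - [0.0015, 0, 0, 0, 0, 0, 1]
    - [0.0015, 0, 0, 0, 0, 0, 1]

```text
t: 9.1
tcp_pos: [0.5663, -0.0877, 0.0477]
tool_rot: [0.588, 0.75, 0.186, -0.237]
force: [0.0, -0.1, -2.2]
finger_gap: 0.172
gripper_force: 78.0
```

```bash
python3 -c "
from h import *
rep()"
```

```text
tip rel mouth (along,y,z) mm [-8.01  0.98  0.05] rot [-0.0015 -0.0021  0.0017] F tool [-1.37  0.01  1.73] T [ 0.038 -0.44  -0.01 ] t 9.1 grip 78.0
```

apply_moves:
  plan:
    - [0.0015, 0, 0, 0, 0, 0, 1]
    - [0.0015, 0, 0, 0, 0, 0, 1]
    - [0.0015, 0, 0, 0, 0, 0, 1]
    - [0.0015, 0, 0, 0, 0, 0, 1]

```text
t: 9.6
tcp_pos: [0.5651, -0.083, 0.0511]
tool_rot: [0.588, 0.75, 0.186, -0.238]
force: [0.5, 0.0, -1.2]
finger_gap: 0.171
gripper_force: 78.0
```

```bash
python3 -c "
from h import *
rep()"
```

```text
tip rel mouth (along,y,z) mm [-2.03  0.96  0.02] rot [-0.0014 -0.0021  0.0017] F tool [-0.8   0.5   0.92] T [ 0.039 -0.449  0.018] t 9.6 grip 78.0
```

apply_moves:
  plan:
    - [0.0015, 0, 0, 0, 0, 0, 1]
    - [0.0015, 0, 0, 0, 0, 0, 1]
    - [0.0015, 0, 0, 0, 0, 0, 1]
    - [0.0015, 0, 0, 0, 0, 0, 1]

```text
t: 10.1
tcp_pos: [0.564, -0.0783, 0.0545]
tool_rot: [0.588, 0.75, 0.186, -0.237]
force: [0.5, -0.4, -1.3]
finger_gap: 0.168
gripper_force: 77.9
```

```bash
python3 -c "
from h import *
rep()"
```

```text
tip rel mouth (along,y,z) mm [3.89 1.   0.06] rot [-0.0013 -0.0019  0.0017] F tool [-1.15  0.42  0.76] T [-0.048 -0.577  0.044] t 10.1 grip 77.9
```

apply_moves:
  plan:
    - [0.002, 0, 0, 0, 0, 0, 1]
    - [0.002, 0, 0, 0, 0, 0, 1]
    - [0.002, 0, 0, 0, 0, 0, 1]
    - [0.002, 0, 0, 0, 0, 0, 1]

```text
t: 10.6
tcp_pos: [0.5624, -0.0718, 0.0592]
tool_rot: [0.588, 0.75, 0.186, -0.237]
force: [-0.6, -0.1, -1.6]
finger_gap: 0.172
gripper_force: 77.9
```

```bash
python3 -c "
from h import *
rep()"
```

```text
tip rel mouth (along,y,z) mm [1.199e+01 9.700e-01 1.000e-02] rot [-0.0014 -0.002   0.0016] F tool [-0.9  -0.63  1.39] T [-0.124 -0.616  0.047] t 10.6 grip 77.9
```

apply_moves:
  plan:
    - [0.002, 0, 0, 0, 0, 0, 1]
    - [0.002, 0, 0, 0, 0, 0, 1]
    - [0.002, 0, 0, 0, 0, 0, 1]
    - [0.002, 0, 0, 0, 0, 0, 1]
    - [0.002, 0, 0, 0, 0, 0, 1]
    - [0.002, 0, 0, 0, 0, 0, 1]

```text
t: 11.35
tcp_pos: [0.56, -0.0623, 0.0661]
tool_rot: [0.588, 0.75, 0.186, -0.237]
force: [1.0, 0.2, -2.1]
finger_gap: 0.171
gripper_force: 77.9
```

```bash
python3 -c "
from h import *
rep()"
```

```text
tip rel mouth (along,y,z) mm [23.99  0.92 -0.06] rot [-0.0014 -0.002   0.0017] F tool [-1.24  1.    1.71] T [-0.06  -0.664  0.046] t 11.35 grip 77.9
```

apply_moves:
  plan:
    - [0.002, 0, 0, 0, 0, 0, 1]
    - [0.002, 0, 0, 0, 0, 0, 1]
    - [0.002, 0, 0, 0, 0, 0, 1]
    - [0.002, 0, 0, 0, 0, 0, 1]
    - [0.002, 0, 0, 0, 0, 0, 1]
    - [0.002, 0, 0, 0, 0, 0, 1]

```text
t: 12.1
tcp_pos: [0.5577, -0.0528, 0.073]
tool_rot: [0.588, 0.75, 0.186, -0.237]
force: [1.2, -0.1, -2.6]
finger_gap: 0.169
gripper_force: 77.9
```

```bash
python3 -c "
from h import *
rep()"
```

```text
tip rel mouth (along,y,z) mm [36.    0.91 -0.08] rot [-0.0014 -0.0021  0.0016] F tool [-1.84  1.15  1.87] T [-0.061 -0.613  0.007] t 12.1 grip 77.9
```

apply_moves:
  plan:
    - [0.001, 0, 0, 0, 0, 0, 1]
    - [0.001, 0, 0, 0, 0, 0, 1]
    - [0.001, 0, 0, 0, 0, 0, 1]
    - [0.001, 0, 0, 0, 0, 0, 1]
    - [0.001, 0, 0, 0, 0, 0, 1]
    - [0.001, 0, 0, 0, 0, 0, 1]

```text
t: 12.85
tcp_pos: [0.5566, -0.0483, 0.0763]
tool_rot: [0.588, 0.75, 0.186, -0.237]
force: [0.9, -0.7, -2.5]
finger_gap: 0.169
gripper_force: 77.9
```

```bash
python3 -c "
from h import *
rep()"
```

```text
tip rel mouth (along,y,z) mm [ 4.164e+01  9.200e-01 -3.000e-02] rot [-0.0013 -0.0014  0.0017] F tool [-2.12  0.75  1.51] T [-0.053 -0.776  0.058] t 12.85 grip 77.9
```

apply_moves:
  plan:
    - [0.001, 0, 0, 0, 0, 0, 1]
    - [0.001, 0, 0, 0, 0, 0, 1]
    - [0.001, 0, 0, 0, 0, 0, 1]
    - [0.001, 0, 0, 0, 0, 0, 1]

```text
t: 13.35
tcp_pos: [0.5568, -0.0475, 0.0774]
tool_rot: [0.589, 0.751, 0.185, -0.235]
force: [1.2, -7.6, -8.6]
finger_gap: 0.17
gripper_force: 77.7
```

```bash
python3 -c "
from h import *
rep()"
```

```text
tip rel mouth (along,y,z) mm [43.    1.16  0.23] rot [-0.0004  0.0046  0.0024] F tool [-11.19  -0.64   2.65] T [ 0.039 -2.177 -0.057] t 13.35 grip 77.7
```

apply_moves:
  plan:
    - [0.0005, 0, 0, 0, 0, 0, 1]
    - [0.0005, 0, 0, 0, 0, 0, 1]

```text
t: 13.6
tcp_pos: [0.5568, -0.0475, 0.0776]
tool_rot: [0.589, 0.751, 0.184, -0.234]
force: [2.1, -9.8, -10.7]
finger_gap: 0.17
gripper_force: 77.7
```

```bash
python3 -c "
from h import *
rep()"
```

```text
tip rel mouth (along,y,z) mm [43.16  1.2   0.3 ] rot [-0.0001  0.0062  0.0025] F tool [-14.34  -0.29   3.1 ] T [ 0.102 -2.394 -0.158] t 13.6 grip 77.7
```

apply_moves:
  plan:
    - [0.0005, 0, 0, 0, 0, 0, 1]
    - [0.0005, 0, 0, 0, 0, 0, 1]

```text
t: 13.85
tcp_pos: [0.5569, -0.0475, 0.0778]
tool_rot: [0.589, 0.752, 0.184, -0.233]
force: [1.6, -9.6, -11.9]
finger_gap: 0.172
gripper_force: 77.7
```

```bash
python3 -c "
from h import *
rep()"
```

```text
tip rel mouth (along,y,z) mm [43.28  1.27  0.37] rot [0.0002 0.0081 0.0025] F tool [-14.76  -0.76   4.29] T [ 0.066 -2.667 -0.105] t 13.85 grip 77.7
```

apply_moves:
  plan:
    - [0, 0, 0, 0, 0.004, 0, 1]
    - [0.0005, 0, 0, 0, 0.003, 0, 1]
    - [0.0005, 0, 0, 0, 0, 0, 1]

```text
t: 14.22
tcp_pos: [0.5567, -0.0467, 0.0781]
tool_rot: [0.589, 0.751, 0.186, -0.236]
force: [2.3, -9.4, -12.7]
finger_gap: 0.168
gripper_force: 77.7
```

```bash
python3 -c "
from h import *
rep()"
```

```text
tip rel mouth (along,y,z) mm [44.01  1.26 -0.31] rot [0.0002 0.0013 0.0024] F tool [-1.525e+01  1.000e-02  4.880e+00] T [ 0.097 -2.783 -0.073] t 14.225 grip 77.7
```

apply_moves:
  plan:
    - [0.0005, 0, 0.0005, 0, 0, 0, 1]
    - [0.0005, 0, 0, 0, 0, 0, 1]

```text
t: 14.48
tcp_pos: [0.5566, -0.0459, 0.0783]
tool_rot: [0.588, 0.751, 0.186, -0.235]
force: [1.8, -11.3, -12.3]
finger_gap: 0.169
gripper_force: 77.8
```

```bash
python3 -c "
from h import *
rep()"
```

```text
tip rel mouth (along,y,z) mm [44.8   1.27  0.05] rot [0.0003 0.002  0.0028] F tool [-16.38  -1.     3.57] T [ 0.14  -2.823 -0.244] t 14.475 grip 77.8
```

apply_moves:
  plan:
    - [0.0005, 0, 0, 0, 0, 0, 1]
    - [0, 0, 0, 0, 0, 0, 1]

```text
t: 14.72
tcp_pos: [0.5566, -0.046, 0.0784]
tool_rot: [0.589, 0.751, 0.185, -0.235]
force: [1.4, -11.3, -12.3]
finger_gap: 0.172
gripper_force: 77.7
```

```bash
python3 -c "
from h import *
rep()"
```

```text
tip rel mouth (along,y,z) mm [44.85  1.28  0.08] rot [0.0004 0.0029 0.0029] F tool [-16.26  -1.38   3.64] T [ 0.049 -2.955 -0.175] t 14.725 grip 77.7
```

apply_moves:
  plan:
    - [0.0005, 0, 0, 0, 0.002, 0, 1]
    - [0.0003, 0, 0, 0, 0, 0, 1]

```text
t: 14.98
tcp_pos: [0.5565, -0.0457, 0.0787]
tool_rot: [0.588, 0.751, 0.186, -0.235]
force: [2.0, -11.9, -13.7]
finger_gap: 0.168
gripper_force: 77.7
```

```bash
python3 -c "
from h import *
rep()
import cv2
b=cv2.imread('pics/top0.png');c=snapshot('top')[:,:,::-1];s=snapshot('side')[:,:,::-1];s0=cv2.imread('pics/side0.png')
f=lambda i,x,y,w=66,h=50:cv2.resize(i[y:y+h,x:x+w],(400,300),interpolation=cv2.INTER_CUBIC)
cv2.imwrite('pics/push.png',np.vstack([np.hstack([f(b,245,200),f(c,245,200)]),np.hstack([f(s0,225,165),f(s,225,165)])]))
"
```

```text
tip rel mouth (along,y,z) mm [45.22  1.3  -0.11] rot [0.0005 0.0017 0.0029] F tool [-17.7   -0.95   4.4 ] T [ 0.129 -2.991 -0.182] t 14.975 grip 77.7
```

View pics/push.png

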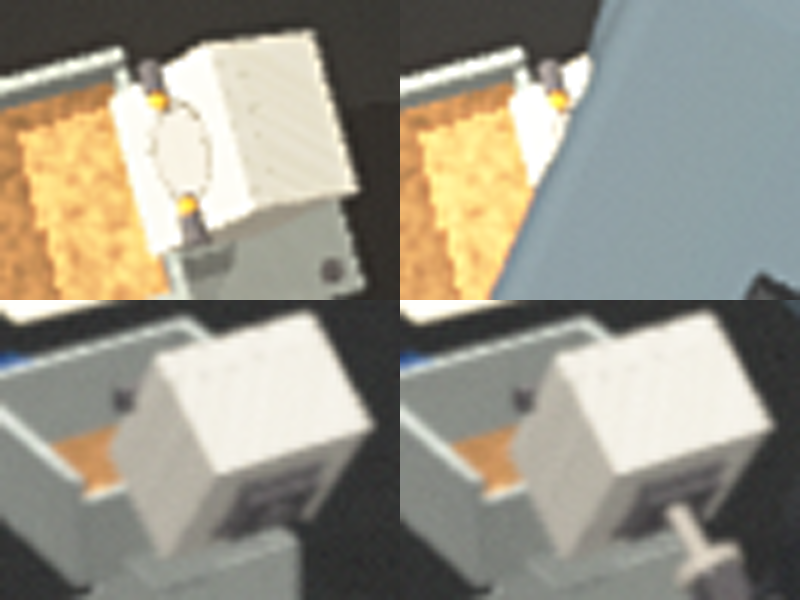

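The side view shows the shank entering the stop squarely and the collar still about 25 mm short. The arm hides the top view. The tip is advancing slowly against the spring balls, so I'll keep creeping.

apply_moves:
  plan:
    - [0.0004, 0, 0, 0, 0.002, 0, 1]
    - [0.0004, 0, 0, 0, 0, 0, 1]

```text
t: 15.32
tcp_pos: [0.5563, -0.0448, 0.0791]
tool_rot: [0.588, 0.751, 0.186, -0.236]
force: [2.9, -12.3, -13.5]
finger_gap: 0.172
gripper_force: 77.7
```

```bash
python3 -c "
from h import *
rep()"
```

```text
tip rel mouth (along,y,z) mm [46.15  1.26 -0.29] rot [ 0.0004 -0.0005  0.003 ] F tool [-18.13  -0.2    3.82] T [ 0.125 -3.044 -0.168] t 15.325 grip 77.7
```

apply_moves:
  plan:
    - [0.0004, 0, 0.0004, 0, 0, 0, 1]
    - [0.0003, 0, 0, 0, 0, 0, 1]

```text
t: 15.58
tcp_pos: [0.5562, -0.0441, 0.0794]
tool_rot: [0.588, 0.751, 0.187, -0.236]
force: [1.4, -11.6, -12.5]
finger_gap: 0.17
gripper_force: 77.8
```

```bash
python3 -c "
from h import *
rep()"
```

```text
tip rel mouth (along,y,z) mm [46.94  1.28 -0.07] rot [ 0.0005 -0.0007  0.003 ] F tool [-16.71  -1.48   3.57] T [ 0.188 -3.073 -0.162] t 15.575 grip 77.8
```

apply_moves:
  plan:
    - [0.0004, 0, 0, 0, 0, 0, 1]
    - [0.0004, 0, 0, 0, 0, 0, 1]

```text
t: 15.82
tcp_pos: [0.5561, -0.0439, 0.0797]
tool_rot: [0.588, 0.751, 0.186, -0.236]
force: [2.3, -12.7, -13.2]
finger_gap: 0.169
gripper_force: 77.8
```

```bash
python3 -c "
from h import *
rep()"
```

```text
tip rel mouth (along,y,z) mm [ 4.727e+01  1.280e+00 -1.000e-02] rot [0.0006 0.0004 0.0032] F tool [-18.08  -0.81   3.45] T [ 0.1   -3.201 -0.256] t 15.825 grip 77.8
```

apply_moves:
  plan:
    - [0.0004, 0, 0, 0, 0, 0, 1]
    - [0.0003, 0, 0, 0, 0.001, 0, 1]
    - [0.0003, 0, 0, 0, 0, 0, 1]

```text
t: 16.2
tcp_pos: [0.5561, -0.0434, 0.08]
tool_rot: [0.588, 0.751, 0.186, -0.236]
force: [1.7, -12.4, -14.3]
finger_gap: 0.168
gripper_force: 77.8
```

```bash
python3 -c "
from h import *
rep()"
```

```text
tip rel mouth (along,y,z) mm [47.85  1.32 -0.09] rot [0.0007 0.0003 0.0033] F tool [-18.37  -1.38   4.61] T [ 0.197 -3.316 -0.287] t 16.2 grip 77.8
```

apply_moves:
  plan:
    - [0, -0.0005, 0.0005, 0, 0, -0.004, 1]
    - [0.0004, 0, 0, 0, 0, 0, 1]
    - [0.0004, 0, 0, 0, 0, 0, 1]

```text
t: 16.58
tcp_pos: [0.5532, -0.036, 0.0833]
tool_rot: [0.586, 0.75, 0.191, -0.242]
force: [2.6, -0.1, -3.7]
finger_gap: 0.165
gripper_force: 77.9
```

```bash
python3 -c "
from h import *
rep()"
```

```text
tip rel mouth (along,y,z) mm [55.92  0.07 -0.33] rot [-0.001  -0.016   0.0049] F tool [-2.79  2.43  2.55] T [-0.299 -0.833  0.224] t 16.575 grip 77.9
```

apply_moves:
  plan:
    - [0, 0.0003, 0, 0, -0.007, 0.002, 1]
    - [0, 0, 0, 0, -0.007, 0.001, 1]
    - [0, 0, 0, 0, 0, 0, 1]

```text
t: 16.95
tcp_pos: [0.5531, -0.0361, 0.0834]
tool_rot: [0.588, 0.751, 0.186, -0.237]
force: [0.2, 0.0, -1.2]
finger_gap: 0.169
gripper_force: 78.1
```

```bash
python3 -c "
from h import *
rep()"
```

```text
tip rel mouth (along,y,z) mm [56.21  0.18  1.47] rot [-0.0023 -0.001   0.0033] F tool [-0.68  0.21  0.96] T [-0.058 -0.469  0.029] t 16.95 grip 78.1
```

apply_moves:
  plan:
    - [0.001, 0, 0, 0, 0, 0, 1]
    - [0.001, 0, 0, 0, 0, 0, 1]
    - [0.001, 0, 0, 0, 0, 0, 1]
    - [0.001, 0, 0, 0, 0, 0, 1]

```text
t: 17.45
tcp_pos: [0.5527, -0.0335, 0.0853]
tool_rot: [0.588, 0.751, 0.186, -0.237]
force: [0.1, 0.3, -1.6]
finger_gap: 0.167
gripper_force: 78.1
```

```bash
python3 -c "
from h import *
rep()"
```

```text
tip rel mouth (along,y,z) mm [59.39  0.46  1.5 ] rot [-0.0015 -0.0002  0.0026] F tool [-0.67  0.13  1.47] T [ 0.001 -0.466 -0.006] t 17.45 grip 78.1
```

apply_moves:
  plan:
    - [0.001, 0, 0, 0, 0, 0, 1]
    - [0.001, 0, 0, 0, 0, 0, 1]
    - [0.001, 0, 0, 0, 0, 0, 1]
    - [0.001, 0, 0, 0, 0, 0, 1]

```text
t: 17.95
tcp_pos: [0.5519, -0.0303, 0.0876]
tool_rot: [0.588, 0.751, 0.186, -0.237]
force: [0.0, -0.3, -1.3]
finger_gap: 0.17
gripper_force: 78.1
```

```bash
python3 -c "
from h import *
rep()"
```

```text
tip rel mouth (along,y,z) mm [63.41  0.48  1.52] rot [-0.0015 -0.0002  0.0027] F tool [-1.01 -0.07  0.85] T [ 0.004 -0.462  0.027] t 17.95 grip 78.1
```

apply_moves:
  plan:
    - [0.001, 0, 0, 0, 0, 0, 1]
    - [0.001, 0, 0, 0, 0, 0, 1]
    - [0.001, 0, 0, 0, 0, 0, 1]
    - [0.001, 0, 0, 0, 0, 0, 1]

```text
t: 18.45
tcp_pos: [0.5513, -0.0275, 0.0897]
tool_rot: [0.588, 0.751, 0.185, -0.236]
force: [0.2, -1.7, -3.4]
finger_gap: 0.173
gripper_force: 78.1
```

```bash
python3 -c "
from h import *
rep()"
```

```text
tip rel mouth (along,y,z) mm [66.99  0.5   1.58] rot [-0.0014  0.001   0.0028] F tool [-3.3  -0.24  1.81] T [ 0.026 -0.782  0.074] t 18.45 grip 78.1
```

apply_moves:
  plan:
    - [0.001, 0, 0, 0, 0, 0, 1]
    - [0.001, 0, 0, 0, 0, 0, 1]
    - [0, 0, 0, 0, 0, 0, 1]

```text
t: 18.82
tcp_pos: [0.5514, -0.0277, 0.09]
tool_rot: [0.589, 0.751, 0.184, -0.235]
force: [-0.4, -5.3, -7.5]
finger_gap: 0.17
gripper_force: 78.0
```

```bash
python3 -c "
from h import *
rep()"
```

```text
tip rel mouth (along,y,z) mm [67.07  0.53  1.8 ] rot [-0.001   0.0049  0.0029] F tool [-8.43 -1.65  3.32] T [ 0.19  -1.654 -0.014] t 18.825 grip 78.0
```

apply_moves:
  plan:
    - [0.0008, 0, 0, 0, 0, 0, 1]
    - [0, 0, 0, 0, 0, 0, 1]
    - [0, 0, 0, 0, 0, 0, 1]

```text
t: 19.2
tcp_pos: [0.5514, -0.0277, 0.09]
tool_rot: [0.589, 0.752, 0.184, -0.234]
force: [0.3, -7.3, -7.8]
finger_gap: 0.17
gripper_force: 77.9
```

```bash
python3 -c "
from h import *
for i in range(2): rep()"
```

```text
tip rel mouth (along,y,z) mm [67.06  0.55  1.89] rot [-0.0009  0.0064  0.0029] F tool [-10.31  -1.51   2.34] T [ 0.235 -1.907 -0.046] t 19.2 grip 77.9
tip rel mouth (along,y,z) mm [67.06  0.55  1.89] rot [-0.0009  0.0064  0.0029] F tool [-10.31  -1.51   2.34] T [ 0.235 -1.907 -0.046] t 19.2 grip 77.9
```

apply_moves:
  plan:
    - [0.0002, 0, 0, 0, 0, 0, 1]
    - [0, 0, 0, 0, 0, 0, 1]
    - [0, 0, 0, 0, 0, 0, 1]
    - [0, 0, 0, 0, 0, 0, 1]
    - [0, 0, 0, 0, 0, 0, 1]
    - [0, 0, 0, 0, 0, 0, 1]
    - [0, 0, 0, 0, 0, 0, 1]
    - [0, 0, 0, 0, 0, 0, 1]

```text
t: 20.2
tcp_pos: [0.5514, -0.0277, 0.09]
tool_rot: [0.589, 0.752, 0.184, -0.234]
force: [1.1, -7.8, -9.6]
finger_gap: 0.172
gripper_force: 77.9
```

apply_moves:
  plan:
    - [0, 0, 0, 0, 0, 0, 1]
    - [0, 0, 0, 0, 0, 0, 1]
    - [0, 0, 0, 0, 0, 0, 1]

```text
t: 20.58
tcp_pos: [0.5514, -0.0277, 0.09]
tool_rot: [0.589, 0.752, 0.184, -0.234]
force: [-0.1, -7.7, -8.8]
finger_gap: 0.171
gripper_force: 77.9
```

```bash
python3 -c "
from h import *
rep()
import cv2
c=snapshot('top')[:,:,::-1];s=snapshot('side')[:,:,::-1]
f=lambda i,x,y,w=80,h=60:cv2.resize(i[y:y+h,x:x+w],(400,300),interpolation=cv2.INTER_CUBIC)
cv2.imwrite('pics/seat.png',np.hstack([f(c,220,200),f(s,215,160)]))
"
```

```text
tip rel mouth (along,y,z) mm [67.05  0.55  1.95] rot [-0.0009  0.0068  0.0029] F tool [-11.19  -1.95   3.01] T [ 0.203 -1.994 -0.041] t 20.575 grip 77.9
```

View pics/seat.png

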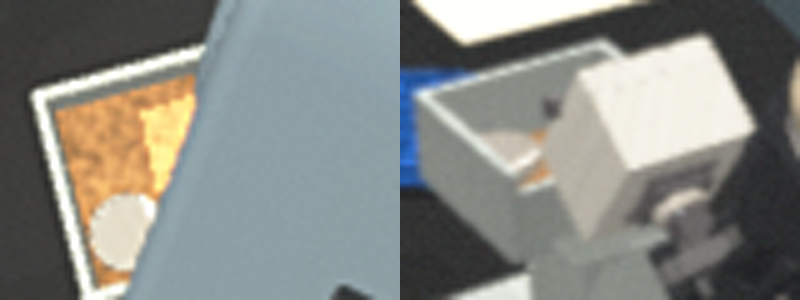

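The blank lies in the tray (disc at (125,230) in the top crop) and the collar is seated on the stop. Withdrawing now.

apply_moves:
  plan:
    - [-0.003, 0, 0, 0, 0, 0, 1]
    - [-0.003, 0, 0, 0, 0, 0, 1]
    - [-0.006, 0, 0, 0, 0, 0, 1]
    - [-0.008, 0, 0, 0, 0, 0, 1]
    - [-0.008, 0, 0, 0, 0, 0, 1]

```text
t: 21.3
tcp_pos: [0.5562, -0.0475, 0.0753]
tool_rot: [0.588, 0.751, 0.186, -0.237]
force: [-0.2, -0.4, -1.7]
finger_gap: 0.169
gripper_force: 78.1
```

```bash
python3 -c "
from h import *
rep()"
```

```text
tip rel mouth (along,y,z) mm [41.87  0.6   1.47] rot [-0.0014 -0.0003  0.0027] F tool [-1.28 -0.33  1.23] T [-0.046 -0.46  -0.025] t 21.3 grip 78.1
```

apply_moves:
  plan:
    - [-0.009, 0, 0, 0, 0, 0, 1]
    - [-0.009, 0, 0, 0, 0, 0, 1]
    - [-0.009, 0, 0, 0, 0, 0, 1]
    - [-0.009, 0, 0, 0, 0, 0, 1]
    - [-0.009, 0, 0, 0, 0, 0, 1]
    - [-0.009, 0, 0, 0, 0, 0, 1]
    - [-0.009, 0, 0, 0, 0, 0, 1]
    - [-0.009, 0, 0, 0, 0, 0, 1]

```text
t: 22.3
tcp_pos: [0.5703, -0.1048, 0.0339]
tool_rot: [0.588, 0.751, 0.186, -0.237]
force: [0.5, 1.0, -1.8]
finger_gap: 0.171
gripper_force: 78.1
```

```bash
python3 -c "
from h import *
rep()
p,M=cur();print(p)
print('back');pb=p-.055*hh+[0,0,.07];rows(p,M,pb,M,4)
M2=np.array([[.9521,.3057,0],[.3057,-.9521,0],[0,0,-1.]])
print();rows(pb,M,[.507,-.333,.13],M2,11)"
```

```text
tip rel mouth (along,y,z) mm [-30.26   0.74   1.52] rot [-0.0015 -0.0001  0.0027] F tool [-0.37  0.74  1.94] T [ 0.049 -0.44   0.026] t 22.3 grip 78.1
[ 0.5703043  -0.10481165  0.03388255]
back
[-0.0012, -0.0, -0.0222, 0.0, 0.0, 0.0]
[-0.0012, -0.0, -0.0222, 0.0, 0.0, 0.0]
[-0.0012, -0.0, -0.0222, 0.0, 0.0, 0.0]
[-0.0012, -0.0, -0.0222, 0.0, 0.0, 0.0]

[-0.0099, -0.0105, -0.0098, -0.0416, -0.0446, 0.1319]
[-0.0116, -0.0087, -0.0098, -0.0416, -0.0446, 0.1319]
[-0.0131, -0.0067, -0.0095, -0.0416, -0.0446, 0.1319]
[-0.0142, -0.0045, -0.0092, -0.0416, -0.0446, 0.1319]
[-0.0151, -0.0022, -0.0086, -0.0416, -0.0446, 0.1319]
[-0.0156, 0.0002, -0.008, -0.0416, -0.0446, 0.1319]
[-0.0157, 0.0026, -0.0072, -0.0416, -0.0446, 0.1319]
[-0.0155, 0.0049, -0.0064, -0.0416, -0.0446, 0.1319]
[-0.015, 0.0072, -0.0055, -0.0416, -0.0446, 0.1319]
[-0.0141, 0.0093, -0.0045, -0.0416, -0.0446, 0.1319]
[-0.0129, 0.0113, -0.0034, -0.0416, -0.0446, 0.1319]
```

apply_moves:
  plan:
    - [-0.003, 0, -0.022, 0, 0, 0, 1]
    - [-0.001, 0, -0.022, 0, 0, 0, 1]
    - [-0.001, 0, -0.022, 0, 0, 0, 1]
    - [-0.001, 0, -0.022, 0, 0, 0, 1]
    - [-0.01, -0.01, -0.012, -0.042, -0.045, 0.132, 1]
    - [-0.012, -0.009, -0.011, -0.042, -0.045, 0.132, 1]
    - [-0.013, -0.007, -0.01, -0.042, -0.045, 0.132, 1]
    - [-0.014, -0.005, -0.01, -0.042, -0.045, 0.132, 1]

```text
t: 23.3
tcp_pos: [0.555, -0.2248, 0.1163]
tool_rot: [0.796, 0.57, 0.126, -0.159]
force: [-0.1, 0.0, -1.4]
finger_gap: 0.172
gripper_force: 78.2
```

apply_moves:
  plan:
    - [-0.015, -0.002, -0.009, -0.042, -0.045, 0.132, 1]
    - [-0.016, 0, -0.008, -0.042, -0.045, 0.132, 1]
    - [-0.016, 0.003, -0.007, -0.042, -0.045, 0.132, 1]
    - [-0.015, 0.005, -0.006, -0.042, -0.045, 0.132, 1]
    - [-0.015, 0.007, -0.005, -0.042, -0.045, 0.132, 1]
    - [-0.014, 0.009, -0.004, -0.042, -0.045, 0.132, 1]
    - [-0.013, 0.011, -0.003, -0.042, -0.045, 0.132, 1]
    - [0, 0, 0, 0, 0, 0, 1]

```text
t: 24.3
tcp_pos: [0.5068, -0.3346, 0.1316]
tool_rot: [0.988, 0.154, 0.0, 0.002]
force: [-0.4, 0.4, -1.6]
finger_gap: 0.171
gripper_force: 78.1
```

```bash
python3 -c "
from h import *
p,M=cur();print(p,M)
rows(p,M,[.507,-.3328,.09],down(.311),3)"
```

```text
[ 0.50682857 -0.33458442  0.13162393] [[ 9.52267424e-01  3.05263174e-01  1.07142084e-03]
 [ 3.05264844e-01 -9.52256784e-01 -4.51573009e-03]
 [-3.58218333e-04  4.62724978e-03 -9.99989230e-01]]
[0.0002, -0.0006, 0.0139, 0.0015, 0.0001, -0.0003]
[0.0002, -0.0006, 0.0139, 0.0015, 0.0001, -0.0003]
[0.0002, -0.0006, 0.0139, 0.0015, 0.0001, -0.0003]
```

apply_moves:
  plan:
    - [0, -0.001, 0.03, 0.0015, 0, 0, 1]
    - [0, -0.001, 0.03, 0.0015, 0, 0, 1]
    - [0, -0.0005, 0.02, 0.0015, 0, 0, 1]
    - [0, 0, 0.005, 0, 0, 0, 1]
    - [0, 0, 0, 0, 0, 0, 1]

```text
t: 24.92
tcp_pos: [0.5065, -0.3328, 0.0466]
tool_rot: [0.988, 0.154, -0.0, 0.001]
force: [0.0, -0.4, -1.4]
finger_gap: 0.172
gripper_force: 78.1
```

```bash
python3 -c "
from h import *
p,M=cur();print(p)
rows(p,M,[.5066,-.3323,.030],down(.311),3)
import cv2
w=snapshot('wrist')[:,:,::-1]
cv2.imwrite('pics/place.png',cv2.resize(w[0:300,160:440],(640,600)))"
```

```text
[ 0.50650892 -0.33282419  0.04659732]
[0.0001, -0.0002, 0.0055, 0.0004, 0.0001, -0.0006]
[0.0001, -0.0002, 0.0055, 0.0004, 0.0001, -0.0006]
[0.0001, -0.0002, 0.0055, 0.0004, 0.0001, -0.0006]
```

View pics/place.png

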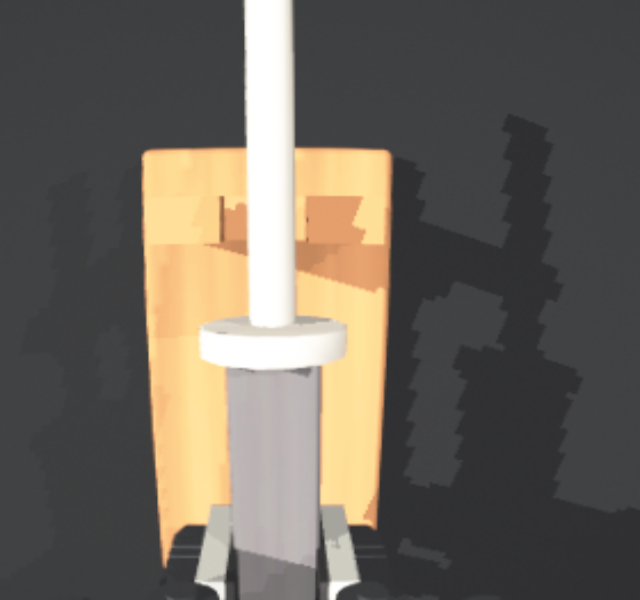

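The wrist view shows the rod sitting over the notches: shank at column 271, notch from 222 to 307. That is about 1.5 mm toward +y of the rest's centre, so I'm correcting and lowering.

apply_moves:
  plan:
    - [0, -0.0015, 0.005, 0, 0, 0, 1]
    - [0, 0, 0.005, 0, 0, 0, 1]
    - [0, 0, 0.004, 0, 0, 0, 1]
    - [0, 0, 0, 0, 0, 0, 1]
    - [0, 0, 0, 0, 0, 0, 1]

```text
t: 25.6
tcp_pos: [0.5059, -0.3313, 0.0325]
tool_rot: [0.988, 0.154, -0.0, 0.001]
force: [-0.7, -0.4, -0.9]
finger_gap: 0.169
gripper_force: 78.1
```

```bash
python3 -c "
from h import *
p,M=cur();print(p,M[:,2]);rep()"
```

```text
[ 0.50586178 -0.33134271  0.03254299] [-1.25493698e-04 -1.36572784e-03 -9.99999060e-01]
tip rel mouth (along,y,z) mm [-310.17   14.51 -106.06] rot [ 0.4578  0.4918 -1.4498] F tool [-0.77  0.19  0.89] T [-0.049 -0.052  0.001] t 25.6 grip 78.1
```

apply_moves:
  plan:
    - [0, 0, 0.0015, 0, 0, 0, 1]
    - [0, 0, 0.0015, 0, 0, 0, 1]
    - [0, 0, 0.001, 0, 0, 0, 1]
    - [0, 0, 0, 0, 0, 0, 1]

```text
t: 26.1
tcp_pos: [0.5058, -0.3313, 0.0287]
tool_rot: [0.988, 0.154, -0.0, 0.001]
force: [-0.6, 1.4, -0.0]
finger_gap: 0.169
gripper_force: 78.4
```

```bash
python3 -c "
from h import *
p,M=cur();print(p,M[:,2],sense()['force'],sense()['ft_torque'])"
```

```text
[ 0.50582746 -0.33129024  0.02865214] [-1.27017781e-04 -1.32941117e-03 -9.99999108e-01] [-0.60155718  1.40785462 -0.01992331] [0.06916074 0.07133063 0.03297195]
```

apply_moves:
  plan:
    - [0.001, 0, 0, 0, 0, 0, 1]
    - [0, 0, 0.0006, 0, 0, 0, 1]
    - [0, 0, 0, 0, 0, 0, 0.6]
    - [0, 0, 0, 0, 0, 0, 0.4]
    - [0, 0, 0, 0, 0, 0, 0]
    - [0, 0, 0, 0, 0, 0, 0]
    - [0, 0, 0, 0, 0, 0, 0]
  force: 20

```text
t: 26.98
tcp_pos: [0.5068, -0.331, 0.0279]
tool_rot: [0.988, 0.154, -0.0, 0.001]
force: [-0.2, -0.1, -0.4]
finger_gap: 0.505
gripper_force: 0.0
```

apply_moves:
  plan:
    - [0, 0, -0.01, 0, 0, 0, 0]
    - [0, 0, -0.02, 0, 0, 0, 0]
    - [0, 0, -0.04, 0, 0, 0, 0]
    - [0, 0, -0.04, 0, 0, 0, 0]
    - [0, 0, -0.04, 0, 0, 0, 0]
    - [0, 0, 0, 0, 0, 0, 0]
    - [0, 0, 0, 0, 0, 0, 0]

```text
t: 27.85
tcp_pos: [0.5064, -0.3304, 0.178]
tool_rot: [0.988, 0.154, -0.0, 0.0]
force: [-0.1, 0.1, 0.1]
finger_gap: 0.499
gripper_force: 0.0
```

```bash
python3 - <<'E'
from h import *
import cv2
print(cur()[0])
w=snapshot('wrist')[:,:,::-1];c=snapshot('top')[:,:,::-1];s=snapshot('side')[:,:,::-1]
r=lambda i,W,H:cv2.resize(i,(W,H),interpolation=cv2.INTER_CUBIC)
t0=cv2.imread('pics/w1raw.png')
b=np.hstack([r(w[0:260,190:390],400,520)[:300],r(t0[0:260,190:390],400,520)[:300]])
cv2.imwrite('pics/end.png',np.vstack([b,np.hstack([r(c[95:320,120:480],400,250),r(s[155:380,150:460],400,300)[:250]])]))
E
```

```text
[ 0.50640731 -0.33040834  0.17803937]
```

View pics/end.png

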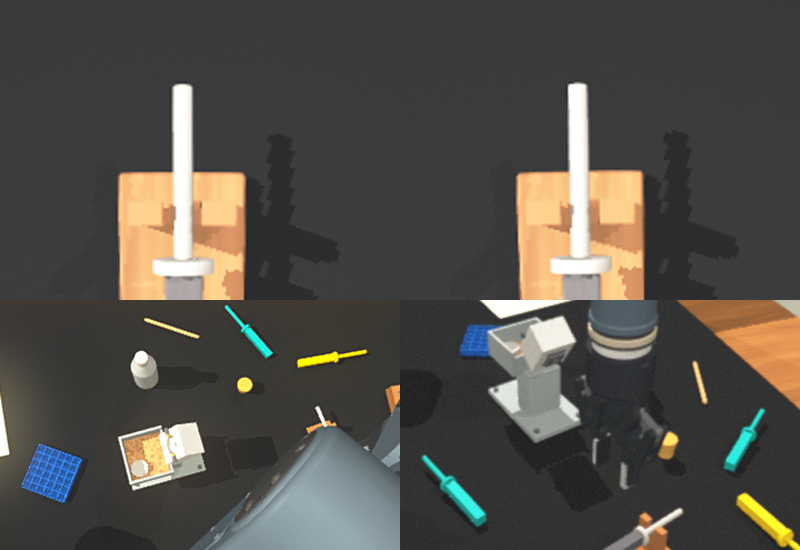

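The rod lies in the notches as before: its tip is about 1 mm from where it lay against the rest. The blank is in the tray, nothing else has moved, and the gripper is clear.

```bash
python3 -c "
from station import *
print(sign_off())"
```

```text
the job is handed in; nothing more can be done
None
```

The job is done and handed in at about 28 s: the blank is in the catch tray, the collar was held on the stop at about 10 N for over a second, and the rod is back on its rest within about 1 mm of where it lay; freeing the blank took about 17 N, more than the expected 5 to 10 N but under the 25 N limit.

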